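# Free the sagging bolt of the coin cage and hold its gate ajar

### The arm

A 7-joint arm with a two-finger parallel gripper is mounted at the origin on a cart in front of the work surface, level with it; the furniture and walls round the work are solid. World frame = base frame: x ahead of the robot, y to its left, z up, the work surface at z = 0. Lengths are in m, angles in rad, forces in N, time in s.
With the tool pointing down it reaches from about 0.4 to 0.85 m from the base axis. Payload 4.5 kg.
Tool frame: the origin (TCP) lies midway between the tips of the shut fingers; the grasp point (between the pads) lies 19 mm behind it (r.hold_point_z is the distance from the TCP to the grasp point, in m); z points along the fingers, y is the direction in which the jaws open and shut (so a half turn about z gives the same grasp; the last joint's range is limited). The gripper opens to 88 mm and grips with 3 to 60 N. Pads are 18 mm wide; open, the fingers measure 123 mm over their backs; the gripper's body (75 mm by 187 mm) begins 45 mm behind the grasp point.
Start: joints at [1.31, 0.689, -0.195, 1.565, 0.157, 0.902, -0.215], TCP at [0.182, -0.598, 0.239] pointing down, gripper open.
Joint ranges: [-3.01, 3.01], [-0.46, 2.08], [-1.47, 1.51], [0.13, 2.56], [-1, 4.14], [0.04, 2.09], [-2.66, 2.66]. Speed limits (rad/s): [2.57, 2.57, 3.14, 3.14, 3.14, 3.14, 3.14].

### API

Orientations are given as a unit quaternion [x, y, z, w].
In Python, from plant import r gives the robot as it stands. The module is installed in compiled form; this text tells all that it offers.
- The arm moves only by the tool move_arm, never from a script. Its arguments are lists of equal length, an entry for each row: "turn": the turn, a rotation vector about the tool's x, y, z in units of 2 pi rad (1.0 is 2 pi rad), a list of three; "dp": the shift along the tool's x, y, z in units of 2.5 cm (1.0 is 2.5 cm), a list of three; "jaw": the closure, from -1 (fully open) to 1 (shut), so that 0 is half open. In form: {"turn": [[wx, wy, wz], ...], "dp": [[x, y, z], ...], "jaw": [jaw, ...]}. A call has 1 to 10 rows; each row shifts and turns the commanded pose from where the row before left it, along the tool's axes as they then stand; what a row does not reach is not made up. A row lasts 1/12 s, in which the tool goes at most 41.7 mm and 7.16 degrees, less where a joint would pass 70% of its speed; a pose out of reach is approached as far as the arm can. A call with a number of a shift or a turn outside -1 to 1 is refused whole. A call with a gripper value outside its range is refused whole. The fingers move at their own pace and stop on an object; "newtons" is the grip in N (left out, the last holds). Time passes only in rows, so rows that do not move let the fingers close. It gives the time, the measured TCP pose, the force and the opening at its end, in the units of the state.
- r.get_state(): the state, without advancing time (a new reading comes with each control period).
- r.snapshot(name): name is "scene" or "top"; returns a dict with "frame" (480x640x3 uint8, blue, green, red), "mtx" (3x3 intrinsics, pixels), "k1" (the pictures are not rectified: a ray, as slopes to the right and down, at radius r is drawn at 1 + k1 r^2 times it, then the intrinsics apply), "origin" and "orientation" of the camera in the world. Camera axes: x right, y up, looking along -z (the intrinsics and any distortion apply to the point x, -y, -z); pixel columns grow to the right and rows downward; lengths in m; the calibration is good to about 2 mm. A picture is of the moment at which its call begins. There is no depth.
- r.finish_job(): hands the job in, once; it reports no verdict.
The state is a dict: "clock": time; "q": joint angles; "qd": joint speeds; "joint_torque": joint torques, N m; "tool_pos": TCP position; "eef_rot": TCP orientation; "contact_force": force on the tool from outside, world axes, zero at the start; "moment": the same for the moment, N m; "opening": opening from 0.0 (shut) to 1.0 (fully open).
Only numpy, scipy, OpenCV 4.12 (cv2) and the standard library are available. Lean on these libraries where they do the work, as an engineer would, in place of code of your own. Each camera call takes 0.05 s, during which the arm holds its last target.

### The job

Open the small coin cage on the counter: first raise the red-ended safety lever fully up and leave it up, then take the black upright knob of the barrel bolt, lift the sagging bolt over the bent lip of its keeper while drawing it back out of the keeper, and pull the self-closing gate ajar, so that its free edge stands about a hand's breadth (some 10 cm) out. Finish while still gripping the knob and holding the gate still in that position with the bolt drawn; do not let go. Leave the mug, the ink bottle and the tape roll where they are.

Things in the scene. Friction and masses are not known exactly. Their poses are not given: they have to be found in the camera images.
- cage: Fixed wire coin cage, 360 wide (y) x 152 deep x 125 mm high. Origin: middle of its front line, on the counter; +x points into the cage, +y along the front to the gate's hinge, z up. Offsets in all entries are mm in this frame. The gate (top z 114) fills y +165 to -80; jamb, keeper and lever stand at y -90 to -174, no higher than z 131 but for the lever and its head. Coin tubes inside are fixed.
- lever (a joint): Safety lever, rad: 0 = down, lying forward (to -x) across the bolt, its tongue before the collar so that the bolt cannot be drawn; grows as the red end is raised; fully up and clear above 1.3, stop at 1.6 (upright). Starts at 0 to 0.12. Turns about cage y through point lever_pivot; stiff hinge, stays where it is left (0.4 N at the red end).
- lever_grip (a point): Centre of the lever's red end: a cylinder 16 mm in diameter, 16 long along cage y, on a flat lever 6 mm thick, 94 mm from the pivot; down, it lies near (-84, -98, +130). Pinch it from above across its ends (along cage y); it turns between the fingers as it follows its arc, so they may stay pointing down.
- lever_pivot (a point): Axis of the safety lever, at (+10, -98, +130). The small dark head beside it reaches y -108 to -130, x +3 to +21, z 143.
- keeper_lip (a point): Middle of the top edge of the keeper's lip, at (-30, -98, +80): a steel tab across the bolt, 4 mm thick, 40 wide. Beyond it (y -108 to -140) a front cheek plate, x -53 to -58, top z 131, keeps the gate shut while the bolt's end collar stands behind it. The channel is open at the top.
- bolt_knob: Black upright knob of the bolt: cylinder 14 mm in diameter, 34 long, on a thin stem rising from the rod. Origin on its axis, 52 mm above the rod, 20 above the black part's lower end, 14 below its top. Closed and sagged it is near (-30, +20, +154), leaning 0.11 rad along y. Moves with bolt, lift and gate. Grip it from above in any yaw; fingertips no lower than z 125.
- bolt (a joint): Bolt slide, m: 0 = home, grows as the knob is drawn along cage +y (towards the gate's hinge); stop at 0.045; friction about 1 N. Starts at 0 to 0.003. Sagged, it moves only to about 0.004, where its end collar (42 mm diameter, 10 thick) jams behind the keeper lip; lifted, the collar is past lip and cheek from about 0.022 on.
- barrel (a joint): Lift of the bolt, rad: 0 = sagged (rests there by its weight, about 2.5 N at the knob), grows as the knob is raised, stop at 0.18. Turns about cage x through point barrel_screw. The collar needs about 0.06 to clear the lip: the knob must be raised 8 mm or more; 12 mm is right; 20 mm is the stop with the bolt home.
- barrel_screw (a point): Screw about which the loose bolt plate turns, at (-30, +140, +115): 115 mm from the knob and 250 mm from the collar along the bolt (bolt home).
- gate (a joint): Gate angle, rad: 0 = closed; grows as the gate swings out towards -x (clockwise from above) about the vertical line through point gate_hinge; stop at 1.3. A spring closes it (0.24 N m closed, 0.33 N m at 0.45 rad). The free edge is 245 mm from the hinge line: 10 cm out is about 0.42 rad.
- gate_hinge (a point): Point on the gate's vertical hinge line, at (0, +165, +115). The knob's axis stands 30 mm in front of the gate's middle plane.
- mug: White mug, 82 mm wide over the cup, 114 with handle, 91 mm high, standing to the right; origin under its centre. Leave alone.
- ink_bottle: Blue ink bottle with black cap, 37 mm in diameter, 76 mm high, to the left; origin under its centre. Leave alone.
- tape_roll: Roll of brown tape, 81 mm in diameter, 19 mm high, lying near the front edge; origin under its centre. Leave alone.

How it is judged:
On the way, in this order (a step that is already met when the one before it is completed fails the run):
1. the safety lever is raised while the bolt is still home and the gate closed (value of joint lever above 1.25 rad and value of joint bolt below 0.012 m and value of joint gate below 0.05 rad), for 0.2 s.
2. the bolt is lifted and drawn over the lip and clear of the keeper, gripped by its knob (value of joint bolt above 0.022 m and contact force between bolt_knob and the fingers above 0.5 N), for 0.1 s.
At the end, for the whole second after the job is handed in: The gate is held still (under 0.1 rad/s) between 0.25 and 0.65 rad (free edge about 6 to 15 cm out) by the fingers, which press on the bolt's knob with more than 1 N; the bolt is drawn more than 20 mm and the lever is up, above 1.2 rad (value of joint gate between 0.25 and 0.65 rad and velocity of joint gate between -0.1 and 0.1 rad/s and value of joint bolt above 0.02 m and value of joint lever above 1.2 rad and contact force between bolt_knob and the fingers above 1 N); the arm keeps its last pose, push and grip.
It fails at once if the mug is moved by more than 3 cm (distance of mug from where it was at the start of the episode above 0.03 m).
It fails at once if the ink bottle is moved by more than 3 cm (distance of ink_bottle from where it was at the start of the episode above 0.03 m).
It fails at once if the tape roll is moved by more than 3 cm (distance of tape_roll from where it was at the start of the episode above 0.03 m).
It also fails if it takes over 51 s, if anything falls off the work surface, if the arm or the gripper's body presses on something with over 40 N, if the wrist force passes 120 N, or if a joint passes its speed limit or range.

## Working session

There is one attempt and no reset: what is moved stays moved. The work goes in short steps, Python scripts to look and compute and a tool call to move; the robot and the scene stay as the last step left them, time stands still between calls to the robot, and variables do not carry over. Pictures are saved under pics/ and viewed, and the job is handed in when it is done.

Besides the shell and the picture viewer there is one more tool, called after ">>>" by a JSON object that holds its "api" and its "payload", one argument or row to a line. move_arm: Moves the arm, as the interface text tells. Shifts and turns lie within -1 to 1; 1 stands for 2.5 cm of shift or 2 pi rad of turn. Its arguments: {"type":"object","properties":{"turn":{"type":"array","items":{"type":"array","items":{"type":"number","minimum":-1,"maximum":1}}},"dp":{"type":"array","items":{"type":"array","items":{"type":"number","minimum":-1,"maximum":1}}},"jaw":{"type":"array","items":{"type":"number"}},"newtons":{"type":"number"}},"required":["turn","dp","jaw"]}

```bash
mkdir -p pics; ls
python3 - <<'E'
from plant import r
import cv2
print(r.get_state(), r.hold_point_z)
for n in ("scene","top"):
    s=r.snapshot(n); cv2.imwrite(f"pics/{n}0.png",s["frame"]); print(n,s["mtx"],s["k1"],s["origin"],s["orientation"])
E
```

```text
pics
{'clock': 0.0, 'q': array([ 1.30976561,  0.68995395, -0.19452064,  1.56635012,  0.15729835,
        0.90247785, -0.21508248]), 'qd': array([-2.29972305e-04,  3.94712830e-04, -1.34644642e-03,  2.00402331e-04,
        1.57953410e-03,  8.83713296e-04, -9.46323840e-05]), 'joint_torque': array([ 1.55873358e-04, -5.27571273e+01, -1.26688007e+00, -1.53429991e+01,
       -5.26388863e-02,  6.62025108e-03,  1.47515534e-04]), 'tool_pos': array([ 0.18138579, -0.597444  ,  0.23792731]), 'eef_rot': array([ 9.89145776e-01,  1.46934768e-01, -1.93866467e-04, -8.77633326e-04]), 'contact_force': array([ 0.63370966, -0.2753056 ,  0.60424926]), 'moment': array([0.01972617, 0.0324513 , 0.03485755]), 'opening': 0.9996255064761053} 0.0187
scene [[536.51739755   0.         312.27591627]
 [  0.         536.51739755 237.13071179]
 [  0.           0.           1.        ]] 0.02337128117324369 [-0.13724157  1.07104777  1.01596901] [-0.12561675  0.44383479  0.855412   -0.2355874 ]
top [[542.46480427   0.         313.58317621]
 [  0.         542.46480427 235.32225105]
 [  0.           0.           1.        ]] -0.013818189220515574 [ 0.34897678 -0.0303915   1.71096302] [-0.04198168  0.03782966  0.71070065 -0.70122111]
```

View pics/scene0.png

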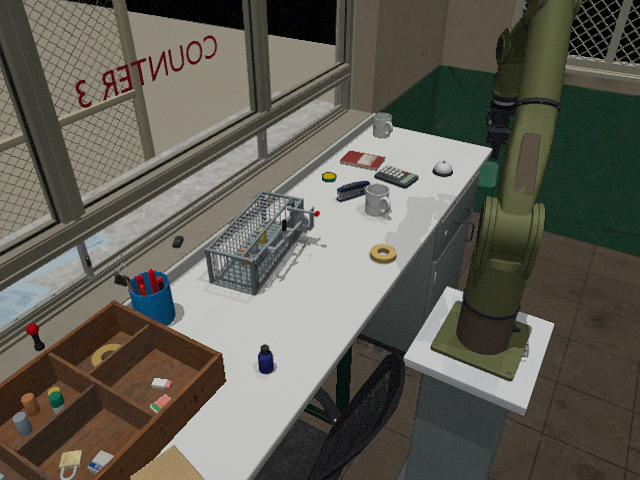

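View pics/top0.png

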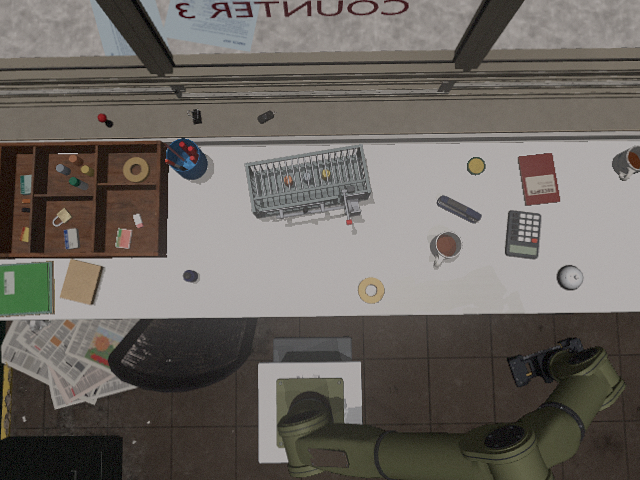

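```bash
cat > h.py <<'E'
import numpy as np, cv2
from scipy.spatial.transform import Rotation as R
def proj(s,P):
    P=np.atleast_2d(P); c=R.from_quat(s["orientation"]).inv().apply(P-np.array(s["origin"]))
    u=np.stack([c[:,0]/-c[:,2], -c[:,1]/-c[:,2]],1); r2=(u**2).sum(1,keepdims=True)
    u=u*(1+s["k1"]*r2); m=np.array(s["mtx"]); return u@m[:2,:2].T+m[:2,2]
def ray(s,px):
    m=np.array(s["mtx"]); d=(np.array(px,float)-m[:2,2])/np.diag(m)[:2]; u=d.copy()
    for _ in range(20): u=d/(1+s["k1"]*(u@u))
    return np.array(s["origin"]), R.from_quat(s["orientation"]).apply([u[0],-u[1],-1])
def atz(s,px,z):
    o,d=ray(s,px); return o+d*(z-o[2])/d[2]
def tri(s1,p1,s2,p2):
    o1,d1=ray(s1,p1);o2,d2=ray(s2,p2)
    t=np.linalg.lstsq(np.stack([d1,-d2],1),o2-o1,rcond=None)[0]
    a,b=o1+t[0]*d1,o2+t[1]*d2
    return (a+b)/2,np.linalg.norm(a-b)
def crop(s,x0,y0,w,h,f,fn):
    cv2.imwrite(fn,cv2.resize(s["frame"][y0:y0+h,x0:x0+w],None,fx=f,fy=f,interpolation=cv2.INTER_CUBIC))
E
python3 - <<'E'
from plant import r
from h import *
crop(r.snapshot("top"),235,135,160,120,5,"pics/top1.png")
crop(r.snapshot("scene"),195,180,160,120,5,"pics/scene1.png")
E
```

```text
(no output)
```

View pics/top1.png

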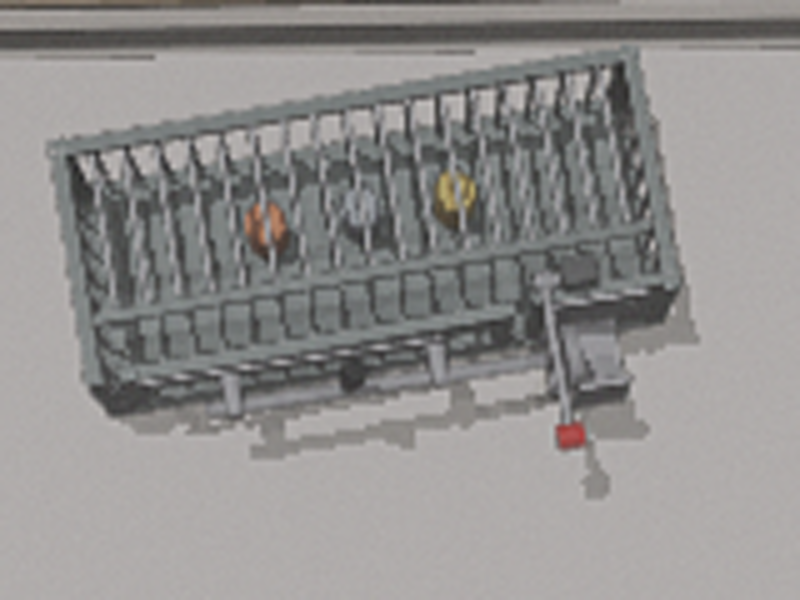

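View pics/scene1.png

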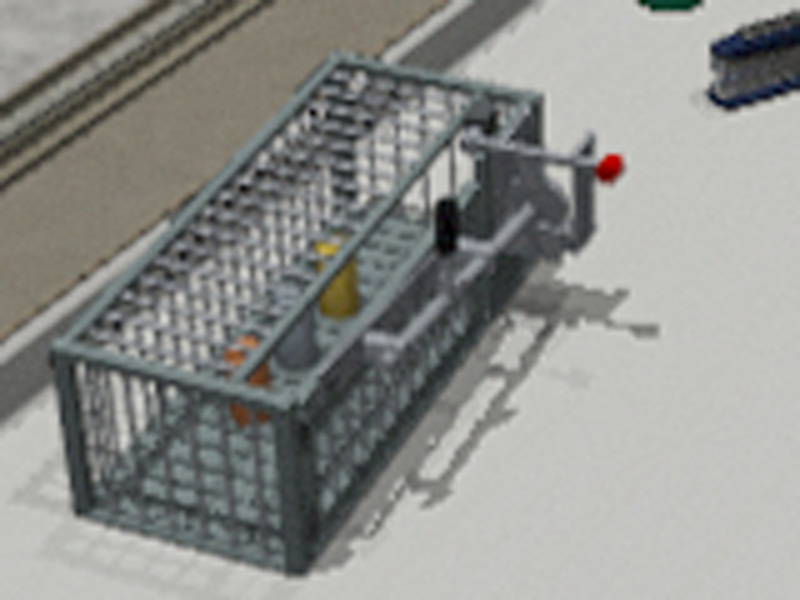

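```bash
cat >> h.py <<'E'
def full(u,x0,y0,f=5): return np.array([(u[0]+.5)/f-.5+x0,(u[1]+.5)/f-.5+y0])
E
python3 - <<'E'
from plant import r
from h import *
from scipy.optimize import least_squares
T=r.snapshot("top");S=r.snapshot("scene")
t=lambda a:full(a,235,135); s=lambda a:full(a,195,180)
red,e1=tri(T,t((570,435)),S,s((609,167)))
kn,e2=tri(T,t((352,375)),S,s((446,226)))
print("red",red,e1,"knob",kn,e2)
obs=[(T,t((48,147)),(152,180,125)),(T,t((637,46)),(152,-180,125)),
 (S,s((52,355)),(152,180,125)),(S,s((340,55)),(152,-180,125)),(S,s((300,575)),(0,180,0)),(S,s((300,403)),(0,180,125)),
 (T,t((570,435)),(-84,-98,130)),(S,s((609,167)),(-84,-98,130)),(T,t((352,373)),(-30,20,154)),(S,s((446,226)),(-30,20,151))]
def W(p,P): return np.array([p[0],p[1],0])+R.from_euler('z',p[2]).apply(np.array(P)/1000.)
def f(p): return np.concatenate([(proj(c,W(p,P))[0]-px) for c,px,P in obs])
q=least_squares(f,[0.5,0.05,0.15],loss='soft_l1')
print(q.x,np.degrees(q.x[2]));print(f(q.x).reshape(-1,2).round(1))
for n,P in dict(red=(-84,-98,130),knob=(-30,20,154),pivot=(10,-98,130),hinge=(0,165,115)).items(): print(n,W(q.x,P).round(4))
for n,px,z in (("mug",(446,243),.09),("ink",(190,275),.07),("tape",(371,290),.02)):print(n,atz(T,px,z))
print("lev",[ (T and (R.from_euler('z',-q.x[2]).apply(v-np.array([q.x[0],q.x[1],0]))*1000).round(1)) for v in (red,kn)])
E
```

```text
red [ 0.56920212 -0.12475645  0.13125444] 0.00412206335725114 knob [0.60381065 0.00268998 0.14933413] 0.004295312774788657
[ 0.63166002 -0.01576501  0.15824572] 9.066811799759321
[[-1.2 -2.3]
 [-0.6 -2.3]
 [-0.6 -2.3]
 [-1.2 -2. ]
 [ 1.2  0.5]
 [-1.8  0.2]
 [ 0.   1.1]
 [ 2.3  0.7]
 [ 0.8  1.2]
 [ 2.8 -0.5]]
red [ 0.5642 -0.1258  0.13  ]
knob [ 0.5989 -0.0007  0.154 ]
pivot [ 0.657 -0.111  0.13 ]
hinge [0.6057 0.1472 0.115 ]
mug [ 0.50421344 -0.41899977  0.09      ]
ink [0.4194712  0.35359715 0.07      ]
tape [ 0.36776041 -0.19748436  0.02      ]
lev [array([-78.9, -97.8, 131.3]), array([-24.6,  22.6, 149.3])]
```

Run:
```python
from plant import r
from h import *
from scipy.optimize import least_squares
T=r.snapshot("top");S=r.snapshot("scene")
t=lambda a:full(a,235,135); s=lambda a:full(a,195,180)
obs=[(T,t((48,147)),(152,180,125),1),(T,t((637,46)),(152,-180,125),1),
 (S,s((52,355)),(152,180,125),1),(S,s((340,55)),(152,-180,125),1),(S,s((300,575)),(0,180,0),1),(S,s((300,403)),(0,180,125),1),
 (T,t((570,435)),(-84,-98,130),0),(S,s((609,167)),(-84,-98,130),0),(T,t((352,373)),(-30,20,154),0),(S,s((446,226)),(-30,20,151),0)]
def W(p,P,k=0): return np.array([p[0],p[1],0])+R.from_euler('z',p[2]).apply((np.array(P)+np.array([k*p[3],0,0]))/1000.)
for cams in ((T,S),(T,),(S,)):
  o=[x for x in obs if any(x[0] is c for c in cams)]
  def f(p): return np.concatenate([(proj(c,W(p,P,k))[0]-px) for c,px,P,k in o])
  q=least_squares(f,[0.63,-0.015,0.15,0.],x_scale=[.01,.01,.01,1])
  print(q.x);print(f(q.x).reshape(-1,2).round(1).tolist())
  for n,P in dict(red=(-84,-98,130),knob=(-30,20,154),pivot=(10,-98,130),hinge=(0,165,115)).items(): print(n,W(q.x,P).round(4))
```

```text
[  0.63691108  -0.01356122   0.15289577 -10.18255502]
[[-1.2, -1.0], [-0.4, -0.4], [0.5, -1.9], [0.3, -1.6], [2.2, 1.1], [-0.8, 0.8], [-0.9, -0.4], [0.5, 0.7], [-0.0, -0.6], [0.8, -0.6]]
red [ 0.5688 -0.1232  0.13  ]
knob [0.6042 0.0016 0.154 ]
pivot [ 0.6617 -0.1089  0.13  ]
hinge [0.6118 0.1495 0.115 ]
[  0.63530292  -0.01542013   0.1554022  -10.90662608]
[[-0.6, -0.1], [0.1, 0.2], [-0.2, 0.0], [0.6, -0.1]]
red [ 0.5675 -0.1252  0.13  ]
knob [ 6.026e-01 -3.000e-04  1.540e-01]
pivot [ 0.6604 -0.1107  0.13  ]
hinge [0.6098 0.1476 0.115 ]
[  0.63833706  -0.01211522   0.15641415 -10.54614962]
[[-0.1, -1.6], [-0.5, -1.4], [1.8, 1.3], [-1.2, 1.0], [-0.2, 0.7], [0.1, -0.5]]
red [ 0.5706 -0.122   0.13  ]
knob [0.6056 0.003  0.154 ]
pivot [ 0.6635 -0.1074  0.13  ]
hinge [0.6126 0.1509 0.115 ]
```

>>> {"api": "move_arm", "payload": {
  "turn": [
    [0,0,0.0075],
    [0,0,0.0075],
    [0,0,0.0075],
    [0,0,0],
    [0,0,0],
    [0,0,0],
    [0,0,0],
    [0,0,0],
    [0,0,0],
    [0,0,0]
  ],
  "dp": [
    [0,0,0],
    [0.4,-0.4,0],
    [0.8,-0.7,0],
    [0.8,-0.7,0],
    [0.8,-0.7,0],
    [0.8,-0.7,0],
    [0.8,-0.7,0],
    [0.8,-0.7,0],
    [0.8,-0.7,0],
    [0.8,-0.7,0]
  ],
  "jaw": [-1,-1,-1,-1,-1,-1,-1,-1,-1,-1],
  "newtons": 20
}}

```text
clock: 1.23
tool_pos: [0.3254, -0.4213, 0.2389]
eef_rot: [0.997, 0.077, 0.0, 0.0]
contact_force: [0.2, -0.4, -0.1]
opening: 0.999
```

```bash
cat > go.py <<'E'
import sys
from plant import r
from h import *
O=np.array([0.637,-0.0137,0]);Y=0.154
def W(P): return O+R.from_euler('z',Y).apply(np.array(P)/1000.)
def st(P=None):
    s=r.get_state(); q=R.from_quat(s["eef_rot"]); p=s["tool_pos"]; M=q.as_matrix()
    c=R.from_euler('z',-Y).apply(p-O)*1000
    print("t",round(s["clock"],2),"pos",p.round(4),"cage",c.round(1),"F",s["contact_force"].round(1),"open",round(s["opening"],3),"q",s["q"].round(2))
    print("tx yaw",round(np.degrees(np.arctan2(M[1,0],M[0,0])),2),"tz",M[:,2].round(4))
    if P is not None: print("units to go", (q.inv().apply(W(P)-p)/.025).round(2))
if __name__=="__main__":
    st([float(a) for a in sys.argv[1:4]] if len(sys.argv)>3 else None)
E
python3 go.py -84 -98 200
```

```text
t 1.23 pos [ 0.3254 -0.4213  0.2389] cage [-370.5 -355.   238.9] F [ 0.2 -0.4 -0.1] open 0.999 q [ 0.91  0.57 -0.14  1.85  0.11  0.74 -0.7 ]
tx yaw 8.79 tz [ 3.e-04 -3.e-04 -1.e+00]
units to go [ 11.45 -10.29   1.55]
```

>>> {"api": "move_arm", "payload": {
  "turn": [
    [0,0,0],
    [0,0,0],
    [0,0,0],
    [0,0,0],
    [0,0,0],
    [0,0,0],
    [0,0,0],
    [0,0,0],
    [0,0,0],
    [0,0,0]
  ],
  "dp": [
    [1,-0.9,0],
    [1,-0.9,0],
    [1,-0.9,0],
    [1,-0.9,0],
    [1,-0.9,0],
    [1,-0.9,0],
    [1,-0.9,0],
    [1,-0.9,0],
    [1,-0.9,0],
    [1,-0.9,0]
  ],
  "jaw": [-1,-1,-1,-1,-1,-1,-1,-1,-1,-1]
}}

```text
clock: 2.07
tool_pos: [0.5382, -0.1602, 0.2389]
eef_rot: [0.997, 0.077, 0.0, 0.0]
contact_force: [0.6, -0.4, 0.4]
opening: 1.002
```

>>> {"api": "move_arm", "payload": {
  "turn": [
    [0,0,0],
    [0,0,0],
    [0,0,0],
    [0,0,0]
  ],
  "dp": [
    [0.9,-0.8,0],
    [0.5,-0.5,0.8],
    [0,0,0.7],
    [0,0,0]
  ],
  "jaw": [0,0,0,0]
}}

```text
clock: 2.4
tool_pos: [0.5656, -0.1221, 0.1984]
eef_rot: [0.997, 0.078, -0.003, -0.001]
contact_force: [-1.3, 0.2, 0.2]
opening: 0.724
```

```bash
python3 go.py -84 -98 113
python3 - <<'E'
from plant import r
from h import *
crop(r.snapshot("top"),275,135,160,120,5,"pics/top2.png")
crop(r.snapshot("scene"),235,140,160,120,5,"pics/scene2.png")
E
```

```text
t 2.4 pos [ 0.5656 -0.1221  0.1984] cage [-87.2 -96.2 198.4] F [-1.3  0.2  0.2] open 0.724 q [ 0.18  0.68 -0.08  1.75  0.08  0.72 -1.36]
tx yaw 8.99 tz [-0.0054  0.0015 -1.    ]
units to go [0.15 0.08 3.41]
```

View pics/top2.png

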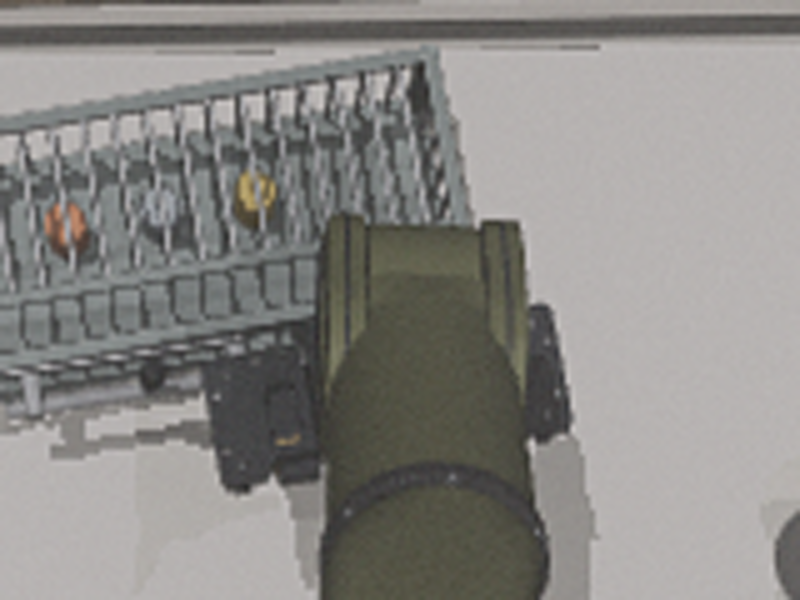

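View pics/scene2.png

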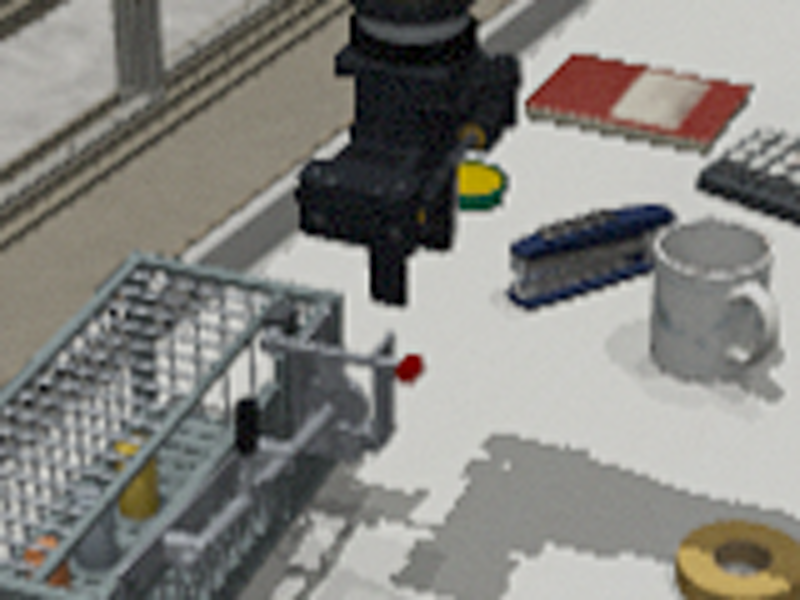

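>>> {"api": "move_arm", "payload": {
  "turn": [
    [0,0,0],
    [0,0,0],
    [0,0,0],
    [0,0,0],
    [0,0,0],
    [0,0,0],
    [0,0,0]
  ],
  "dp": [
    [0,0,0],
    [0,0,0.7],
    [0,0,0.8],
    [0,0,0.8],
    [0,0,0.6],
    [0,0,0.4],
    [0,0,0]
  ],
  "jaw": [0,0,0,0,0,0,0]
}}

```text
clock: 3.08
tool_pos: [0.566, -0.125, 0.1178]
eef_rot: [0.997, 0.076, -0.001, -0.0]
contact_force: [0.2, 0.7, -0.6]
opening: 0.5
```

```bash
python3 go.py -84 -98 113
python3 - <<'E'
from plant import r
from h import *
crop(r.snapshot("scene"),235,140,160,120,5,"pics/scene3.png")
E
```

```text
t 3.08 pos [ 0.566  -0.125   0.1178] cage [-87.3 -99.1 117.8] F [ 0.2  0.7 -0.6] open 0.5 q [ 0.18  0.8  -0.07  1.81  0.1   0.54 -1.37]
tx yaw 8.72 tz [-2.e-03 -1.e-04 -1.e+00]
units to go [ 0.13 -0.04  0.19]
```

View pics/scene3.png

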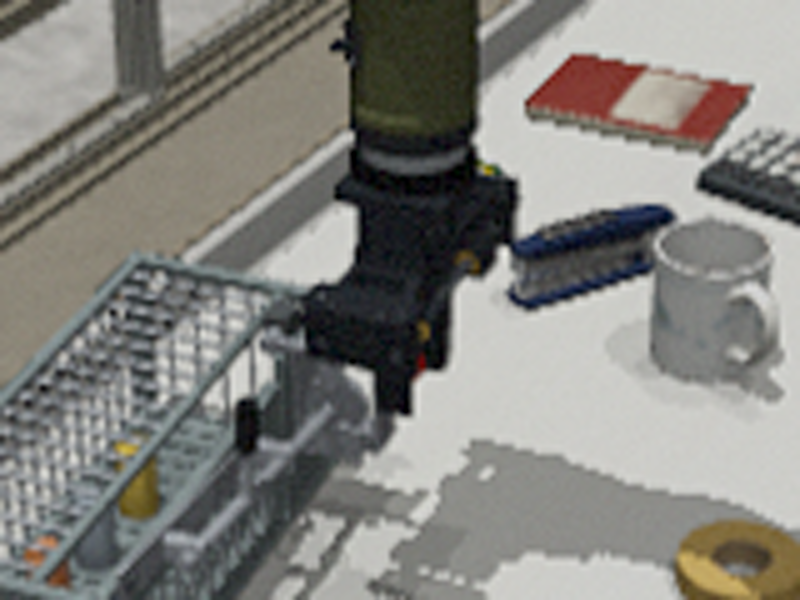

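>>> {"api": "move_arm", "payload": {
  "turn": [
    [0,0,0],
    [0,0,0],
    [0,0,0],
    [0,0,0],
    [0,0,0],
    [0,0,0],
    [0,0,0],
    [0,0,0]
  ],
  "dp": [
    [0.1,0,0.2],
    [0,0,0],
    [0,0,0],
    [0,0,0],
    [0,0,0],
    [0,0,0],
    [0,0,0],
    [0,0,0]
  ],
  "jaw": [0,0.9,0.9,0.9,0.9,0.9,0.9,0.9],
  "newtons": 8
}}

```text
clock: 3.8
tool_pos: [0.5695, -0.1236, 0.1139]
eef_rot: [0.997, 0.077, 0.0, -0.0]
contact_force: [-0.0, 1.8, 0.4]
opening: 0.178
```

```bash
python3 go.py -84 -98 113
```

```text
t 3.8 pos [ 0.5695 -0.1236  0.1139] cage [-83.5 -98.2 113.9] F [-0.   1.8  0.4] open 0.178 q [ 0.17  0.8  -0.07  1.8   0.1   0.54 -1.37]
tx yaw 8.81 tz [ 4.e-04  3.e-04 -1.e+00]
units to go [-0.02 -0.01  0.03]
```

>>> {"api": "move_arm", "payload": {
  "turn": [
    [0,0,0],
    [0,0,0],
    [0,0,0],
    [0,0,0],
    [0,0,0],
    [0,0,0],
    [0,0,0],
    [0,0,0]
  ],
  "dp": [
    [0.03,0,-0.37],
    [0.07,0,-0.36],
    [0.1,0,-0.355],
    [0.135,0,-0.34],
    [0.167,0,-0.33],
    [0.2,0,-0.31],
    [0.23,0,-0.29],
    [0,0,0]
  ],
  "jaw": [0.9,0.9,0.9,0.9,0.9,0.9,0.9,0.9]
}}

```text
clock: 4.47
tool_pos: [0.593, -0.12, 0.1748]
eef_rot: [0.997, 0.077, 0.0, 0.0]
contact_force: [-3.0, 1.7, 3.6]
opening: 0.178
```

```bash
python3 go.py -61 -98 171
```

```text
t 4.47 pos [ 0.593  -0.12    0.1748] cage [-59.8 -98.3 174.8] F [-3.   1.7  3.6] open 0.178 q [ 0.17  0.74 -0.08  1.69  0.08  0.71 -1.37]
tx yaw 8.81 tz [ 1.e-03 -1.e-04 -1.e+00]
units to go [-0.05 -0.01  0.15]
```

>>> {"api": "move_arm", "payload": {
  "turn": [
    [0,0,0],
    [0,0,0],
    [0,0,0],
    [0,0,0],
    [0,0,0],
    [0,0,0],
    [0,0,0],
    [0,0,0],
    [0,0,0]
  ],
  "dp": [
    [0.26,0,-0.27],
    [0.28,0,-0.24],
    [0.3,0,-0.21],
    [0.32,0,-0.18],
    [0.34,0,-0.15],
    [0.35,0,-0.11],
    [0.36,0,-0.08],
    [0.36,0,-0.05],
    [0,0,0]
  ],
  "jaw": [0.9,0.9,0.9,0.9,0.9,0.9,0.9,0.9,0.9]
}}

```text
clock: 5.22
tool_pos: [0.6579, -0.1098, 0.2057]
eef_rot: [0.997, 0.077, 0.002, 0.0]
contact_force: [-0.7, 1.4, 2.3]
opening: 0.178
```

```bash
python3 go.py 4 -98 205;python3 - <<'E'
from plant import r
from h import *
crop(r.snapshot("scene"),235,140,160,120,5,"pics/scene4.png")
E
```

```text
t 5.22 pos [ 0.6579 -0.1098  0.2057] cage [  5.9 -98.2 205.7] F [-0.7  1.4  2.3] open 0.178 q [ 0.14  0.78 -0.08  1.47  0.07  0.9  -1.38]
tx yaw 8.84 tz [ 3.3e-03  3.0e-04 -1.0e+00]
units to go [-0.08 -0.01  0.03]
```

View pics/scene4.png

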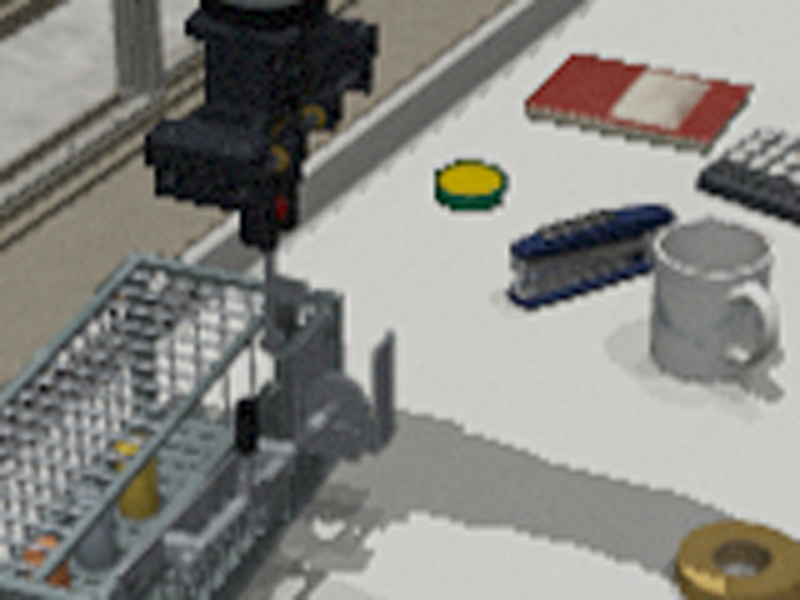

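>>> {"api": "move_arm", "payload": {
  "turn": [
    [0,0,0],
    [0,0,0],
    [0,0,0],
    [0,0,0],
    [0,0,0],
    [0,0,0],
    [0,0,0],
    [0,0,0],
    [0,0,0],
    [0,0,0]
  ],
  "dp": [
    [0,0,0],
    [0,0,0],
    [0,0,0],
    [0,0,0],
    [0,0,0],
    [0,0,-0.4],
    [0,0,-0.6],
    [0,0,-0.7],
    [0,0,-0.7],
    [0,0,0]
  ],
  "jaw": [0.3,0.3,0.3,0.3,0.3,0.3,0.3,0.3,0.3,0.3]
}}

```text
clock: 6.1
tool_pos: [0.6583, -0.1109, 0.2694]
eef_rot: [0.997, 0.076, 0.004, 0.001]
contact_force: [0.9, -0.1, 0.7]
opening: 0.353
```

```bash
python3 go.py -30 20 200;python3 - <<'E'
from plant import r
from h import *
crop(r.snapshot("scene"),235,140,160,120,5,"pics/scene5.png")
E
```

```text
t 6.1 pos [ 0.6583 -0.1109  0.2694] cage [  6.1 -99.3 269.4] F [ 0.9 -0.1  0.7] open 0.353 q [ 0.14  0.71 -0.08  1.4   0.06  1.02 -1.37]
tx yaw 8.77 tz [ 0.0079 -0.001  -1.    ]
units to go [-1.47 -4.78  2.76]
```

View pics/scene5.png

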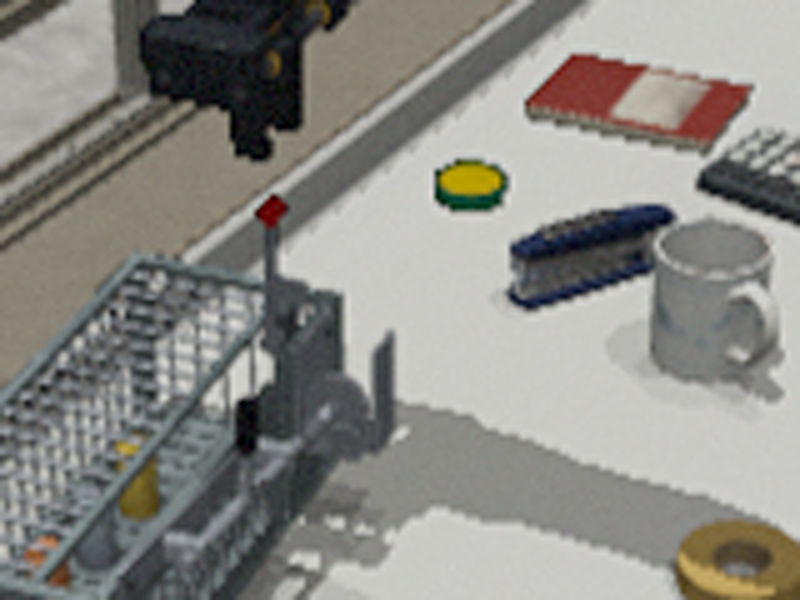

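>>> {"api": "move_arm", "payload": {
  "turn": [
    [0,0,0],
    [0,0,0],
    [0,0,0],
    [0,0,0],
    [0,0,0],
    [0,0,0],
    [0,0,0.01],
    [0,0,0.0185],
    [0,0,0.0185],
    [0,0,0.0185]
  ],
  "dp": [
    [-0.15,-0.5,0],
    [-0.3,-0.9,0],
    [-0.3,-1,0],
    [-0.3,-1,0],
    [-0.3,-0.9,0],
    [-0.1,-0.4,0],
    [0,0,0],
    [0,0,0],
    [0,0,0],
    [0,0,0]
  ],
  "jaw": [0,0,0,0,0,0,0,0,0,0]
}}

```text
clock: 6.98
tool_pos: [0.6021, -0.0009, 0.2644]
eef_rot: [0.991, -0.132, -0.0, 0.0]
contact_force: [-0.3, -0.3, 0.0]
opening: 0.5
```

>>> {"api": "move_arm", "payload": {
  "turn": [
    [0,0,0.0185],
    [0,0,0.0185],
    [0,0,0.0185],
    [0,0,0.0185],
    [0,0,0.0185],
    [0,0,0.0185],
    [0,0,0.0185],
    [0,0,0.0185],
    [0,0,0.0185],
    [0,0,0.0185]
  ],
  "dp": [
    [0,0,0],
    [0,0,0],
    [0,0,0],
    [0,0,0],
    [0,0,0],
    [0,0,0],
    [0,0,0],
    [0,0,0],
    [0,0,0],
    [0,0,0]
  ],
  "jaw": [0,0,0,0,0,0,0,0,0,0]
}}

```text
clock: 7.82
tool_pos: [0.6022, -0.0012, 0.2649]
eef_rot: [0.756, -0.655, 0.0, -0.0]
contact_force: [-0.6, -0.8, -2.3]
opening: 0.498
```

>>> {"api": "move_arm", "payload": {
  "turn": [
    [0,0,0],
    [0,0,0]
  ],
  "dp": [
    [0,0,0],
    [0,0,0]
  ],
  "jaw": [0,0]
}}

```text
clock: 7.98
tool_pos: [0.602, -0.0003, 0.2642]
eef_rot: [0.759, -0.651, 0.0, 0.001]
contact_force: [0.3, 0.3, -0.5]
opening: 0.498
```

```bash
python3 go.py -30 20 133;python3 - <<'E'
from plant import r
from h import *
crop(r.snapshot("scene"),235,140,160,120,5,"pics/scene6.png")
crop(r.snapshot("top"),235,135,160,120,5,"pics/top6.png")
E
```

```text
t 7.98 pos [ 6.020e-01 -3.000e-04  2.642e-01] cage [-32.5  18.6 264.2] F [ 0.3  0.3 -0.5] open 0.498 q [-0.4   0.69  0.59  1.63 -0.45  0.96 -2.64]
tx yaw -81.22 tz [-0.0012 -0.0028 -1.    ]
units to go [-0.07 -0.11  5.25]
```

View pics/scene6.png

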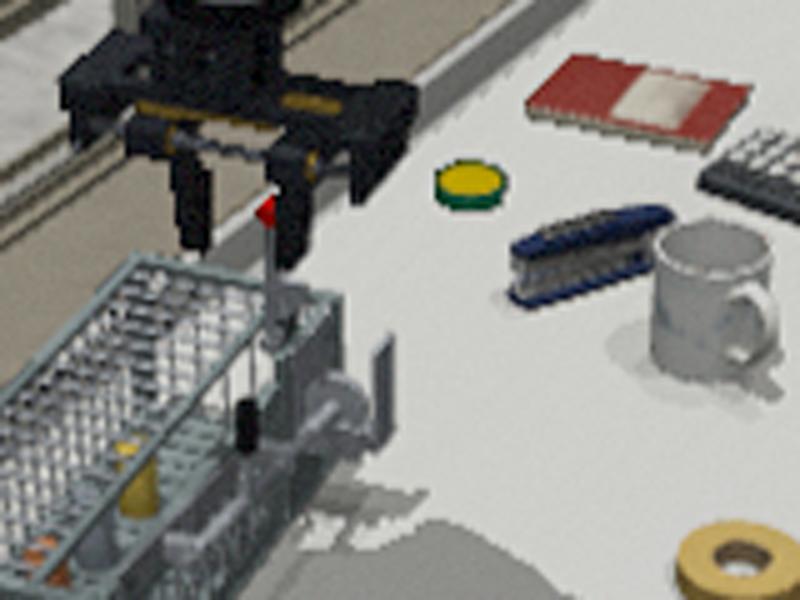

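View pics/top6.png

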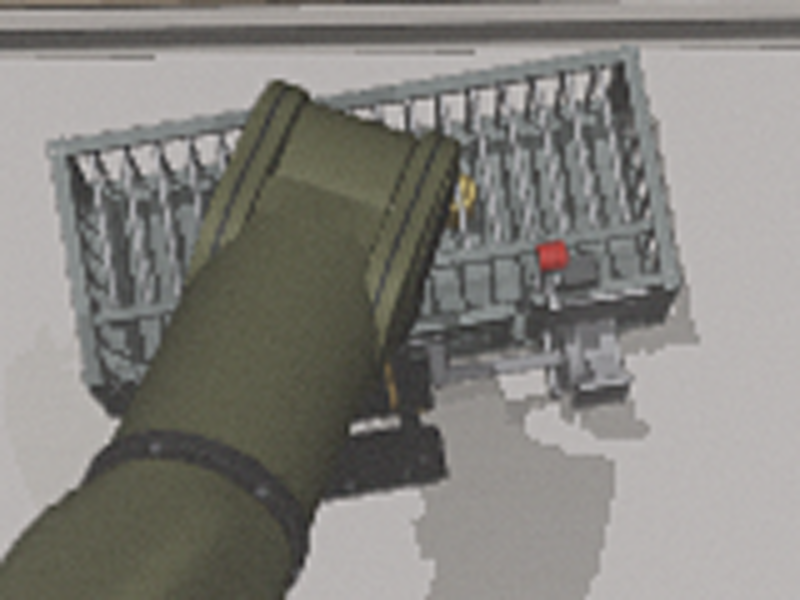

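>>> {"api": "move_arm", "payload": {
  "turn": [
    [0,0,-0.01],
    [0,0,-0.018],
    [0,0,-0.018],
    [0,0,-0.018],
    [0,0,-0.018],
    [0,0,-0.018],
    [0,0,-0.018],
    [0,0,-0.018],
    [0,0,-0.018],
    [0,0,-0.018]
  ],
  "dp": [
    [0,0,0],
    [0,0,0],
    [0,0,0],
    [0,0,0],
    [0,0,0],
    [0,0,0],
    [0,0,0],
    [0,0,0],
    [0,0,0],
    [0,0,0]
  ],
  "jaw": [0,0,0,0,0,0,0,0,0,0]
}}

```text
clock: 8.92
tool_pos: [0.6023, 0.0001, 0.2652]
eef_rot: [0.986, -0.165, 0.0, -0.001]
contact_force: [-0.1, 0.2, -0.2]
opening: 0.501
```

>>> {"api": "move_arm", "payload": {
  "turn": [
    [0,0,-0.018],
    [0,0,-0.018],
    [0,0,-0.018],
    [0,0,-0.018],
    [0,0,-0.018],
    [0,0,-0.018],
    [0,0,-0.018],
    [0,0,-0.018],
    [0,0,-0.018],
    [0,0,-0.018]
  ],
  "dp": [
    [0,0,0],
    [0,0,0],
    [0,0,0],
    [0,0,0],
    [0,0,0],
    [0,0,0],
    [0,0,0],
    [0,0,0],
    [0,0,0],
    [0,0,0]
  ],
  "jaw": [0,0,0,0,0,0,0,0,0,0]
}}

```text
clock: 9.75
tool_pos: [0.6024, 0.0001, 0.2655]
eef_rot: [0.921, 0.389, 0.001, -0.0]
contact_force: [-0.4, 0.8, -0.6]
opening: 0.506
```

>>> {"api": "move_arm", "payload": {
  "turn": [
    [0,0,-0.018],
    [0,0,-0.018],
    [0,0,-0.018],
    [0,0,-0.018],
    [0,0,-0.018],
    [0,0,-0.018],
    [0,0,-0.018],
    [0,0,-0.018],
    [0,0,-0.004],
    [0,0,0]
  ],
  "dp": [
    [0,0,0],
    [0,0,0],
    [0,0,0],
    [0,0,0],
    [0,0,0],
    [0,0,0],
    [0,0,0],
    [0,0,0],
    [0,0,0],
    [0,0,0]
  ],
  "jaw": [0,0,0,0,0,0,0,0,0,0]
}}

```text
clock: 10.58
tool_pos: [0.6023, -0.0002, 0.2654]
eef_rot: [0.652, 0.758, 0.001, 0.0]
contact_force: [-0.1, -0.1, -0.2]
opening: 0.503
```

```bash
python3 go.py -30 20 133;python3 - <<'E'
from plant import r
from h import *
crop(r.snapshot("scene"),235,140,160,120,5,"pics/scene7.png")
crop(r.snapshot("top"),235,135,160,120,5,"pics/top7.png")
E
```

```text
t 10.58 pos [ 6.023e-01 -2.000e-04  2.654e-01] cage [-32.2  18.7 265.4] F [-0.1 -0.1 -0.2] open 0.503 q [ 0.12  0.64 -0.34  1.6   0.25  0.94 -0.16]
tx yaw 98.58 tz [ 0.0016  0.0011 -1.    ]
units to go [0.05 0.08 5.3 ]
```

View pics/scene7.png

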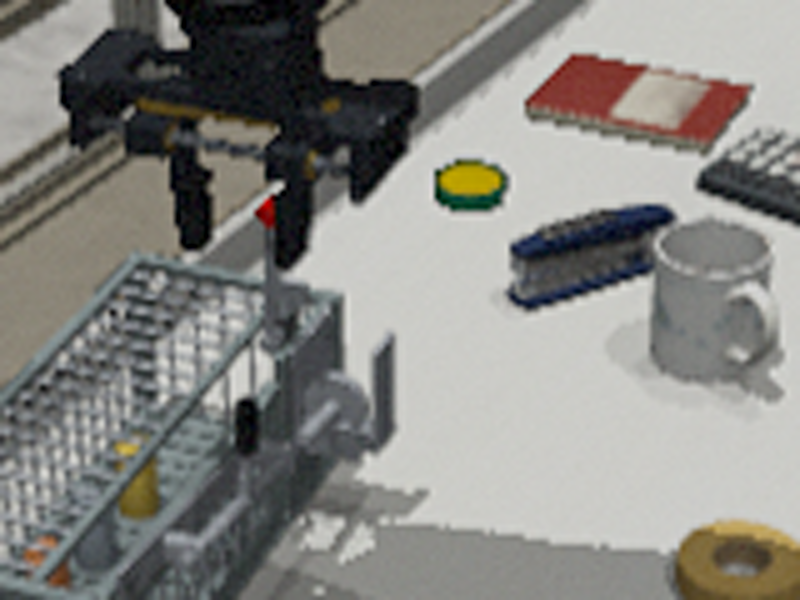

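View pics/top7.png

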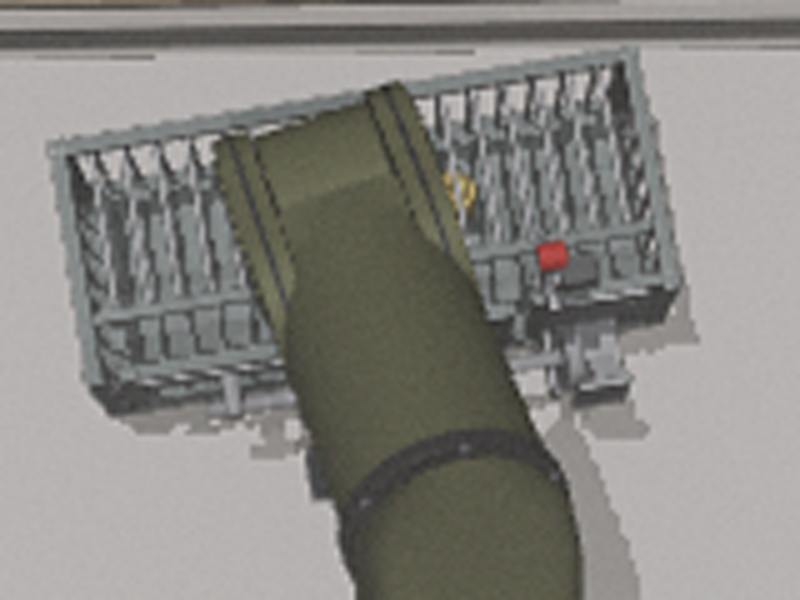

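>>> {"api": "move_arm", "payload": {
  "turn": [
    [0,0,0],
    [0,0,0],
    [0,0,0],
    [0,0,0],
    [0,0,0],
    [0,0,0],
    [0,0,0],
    [0,0,0]
  ],
  "dp": [
    [0.06,0.08,0.5],
    [0,0,0.8],
    [0,0,0.8],
    [0,0,0.8],
    [0,0,0.8],
    [0,0,0.8],
    [0,0,0.5],
    [0,0,0.2]
  ],
  "jaw": [0,0,0,0,0,0,0,0]
}}

```text
clock: 11.35
tool_pos: [0.6028, 0.0018, 0.1329]
eef_rot: [0.652, 0.758, -0.001, -0.001]
contact_force: [0.5, -0.1, -0.4]
opening: 0.501
```

```bash
python3 go.py -30 20 135;python3 - <<'E'
from plant import r
from h import *
crop(r.snapshot("scene"),235,140,160,120,5,"pics/scene8.png")
E
```

```text
t 11.35 pos [0.6028 0.0018 0.1329] cage [-31.4  20.6 132.9] F [ 0.5 -0.1 -0.4] open 0.501 q [ 0.08  0.81 -0.28  1.72  0.33  0.66 -0.23]
tx yaw 98.56 tz [-2.9e-03 -4.0e-04 -1.0e+00]
units to go [-0.02  0.06 -0.08]
```

View pics/scene8.png

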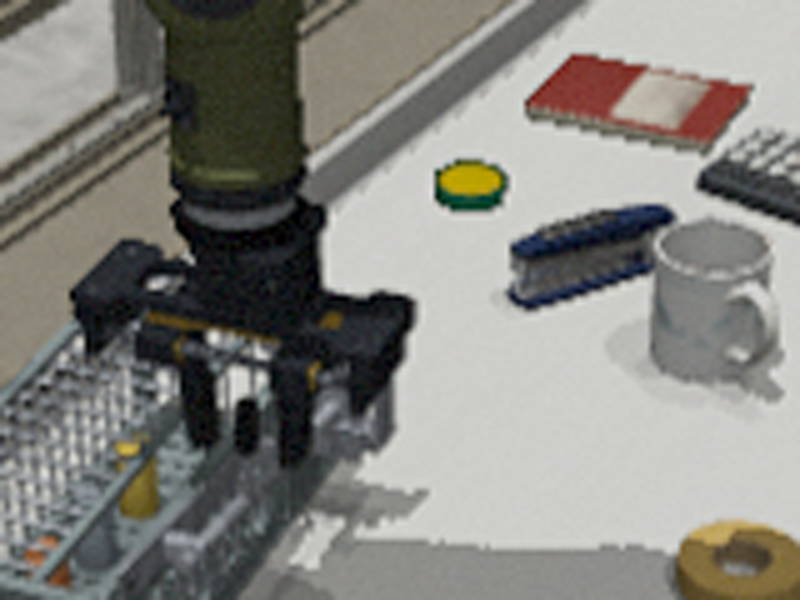

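>>> {"api": "move_arm", "payload": {
  "turn": [
    [0,0,0],
    [0,0,0],
    [0,0,0],
    [0,0,0],
    [0,0,0],
    [0,0,0],
    [0,0,0],
    [0,0,0]
  ],
  "dp": [
    [0,0.04,0],
    [0,0,0],
    [0,0,0],
    [0,0,0],
    [0,0,0],
    [0,0,0],
    [0,0,0],
    [0,0,0]
  ],
  "jaw": [1,1,1,1,1,1,1,1],
  "newtons": 25
}}

```text
clock: 12.07
tool_pos: [0.6039, 0.0016, 0.1355]
eef_rot: [0.652, 0.758, -0.001, -0.0]
contact_force: [-3.1, -0.1, 5.1]
opening: 0.148
```

```bash
python3 go.py -30 20 135
```

```text
t 12.07 pos [0.6039 0.0016 0.1355] cage [-30.4  20.2 135.5] F [-3.1 -0.1  5.1] open 0.148 q [ 0.08  0.8  -0.28  1.72  0.33  0.67 -0.23]
tx yaw 98.59 tz [-1.6e-03 -9.0e-04 -1.0e+00]
units to go [-0.01  0.02  0.02]
```

>>> {"api": "move_arm", "payload": {
  "turn": [
    [0,0,0],
    [0,0,0],
    [0,0,0],
    [0,0,0],
    [0,0,0],
    [0,0,0]
  ],
  "dp": [
    [0.03,0,-0.1],
    [0.04,0,-0.14],
    [0.05,0,-0.14],
    [0.05,0,-0.14],
    [0,0,0],
    [0,0,0]
  ],
  "jaw": [1,1,1,1,1,1]
}}

```text
clock: 12.57
tool_pos: [0.6032, 0.006, 0.1476]
eef_rot: [0.652, 0.758, -0.001, -0.001]
contact_force: [-4.3, -0.6, -3.4]
opening: 0.153
```

```bash
python3 go.py -30 24 148;python3 - <<'E'
from plant import r
from h import *
crop(r.snapshot("scene"),235,140,160,120,5,"pics/scene9.png")
E
```

```text
t 12.57 pos [0.6032 0.006  0.1476] cage [-30.4  24.6 147.6] F [-4.3 -0.6 -3.4] open 0.153 q [ 0.08  0.79 -0.29  1.71  0.32  0.69 -0.23]
tx yaw 98.62 tz [-2.e-03 -7.e-04 -1.e+00]
units to go [-0.02  0.01 -0.01]
```

View pics/scene9.png

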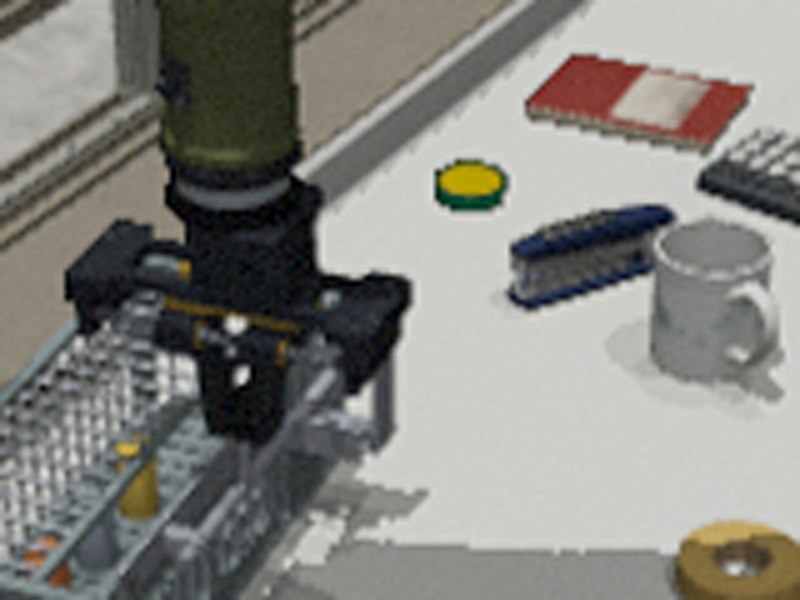

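>>> {"api": "move_arm", "payload": {
  "turn": [
    [0,0,0],
    [0,0,0],
    [0,0,0],
    [0,0,0],
    [0,0,0],
    [0,0,0],
    [0,0,0],
    [0,0,0],
    [0,0,0]
  ],
  "dp": [
    [0.15,0,0],
    [0.2,0,0],
    [0.2,0,0],
    [0.2,0,0],
    [0.2,0,0],
    [0.2,0,0],
    [0.2,0,0],
    [0.1,0,0],
    [0,0,0]
  ],
  "jaw": [1,1,1,1,1,1,1,1,1]
}}

```text
clock: 13.37
tool_pos: [0.5972, 0.0436, 0.1472]
eef_rot: [0.651, 0.759, -0.001, -0.001]
contact_force: [-4.7, 0.1, -5.8]
opening: 0.151
```

```bash
python3 go.py -30 60 148;python3 - <<'E'
from plant import r
from h import *
crop(r.snapshot("scene"),235,140,160,120,5,"pics/scene10.png")
E
```

```text
t 13.37 pos [0.5972 0.0436 0.1472] cage [-30.5  62.7 147.2] F [-4.7  0.1 -5.8] open 0.151 q [ 0.01  0.78 -0.28  1.72  0.31  0.68 -0.29]
tx yaw 98.7 tz [-3.e-03  7.e-04 -1.e+00]
units to go [-0.11  0.02 -0.03]
```

View pics/scene10.png

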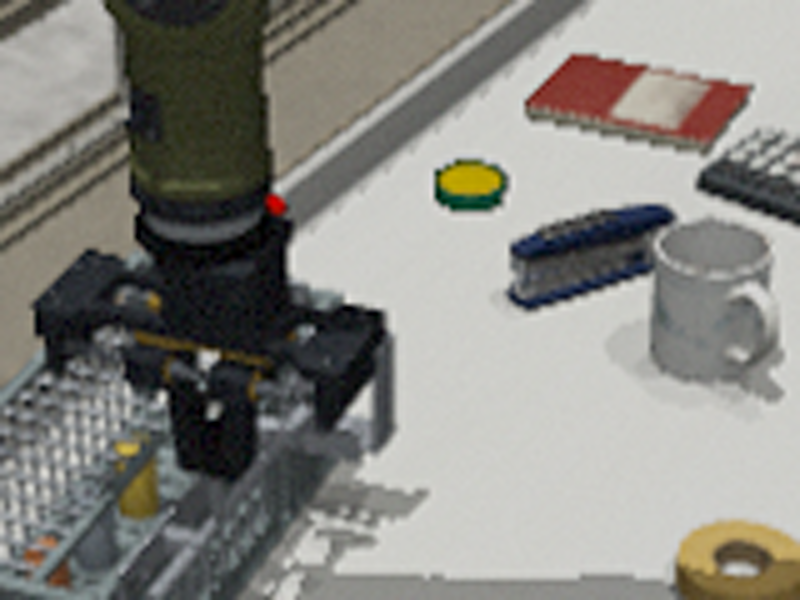

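>>> {"api": "move_arm", "payload": {
  "turn": [
    [0,0,0],
    [0,0,0],
    [0,0,0],
    [0,0,0],
    [0,0,0],
    [0,0,0]
  ],
  "dp": [
    [0.055,-0.171,0],
    [0.055,-0.171,0],
    [0.07,-0.166,0],
    [0.07,-0.166,0],
    [0,0,0],
    [0,0,0]
  ],
  "jaw": [1,1,1,1,1,1]
}}

```text
clock: 13.92
tool_pos: [0.5821, 0.0464, 0.1484]
eef_rot: [0.652, 0.758, 0.001, 0.001]
contact_force: [5.3, 1.2, -5.7]
opening: 0.15
```

```bash
python3 go.py -47 69 148;python3 - <<'E'
from plant import r
from h import *
crop(r.snapshot("scene"),215,140,160,120,5,"pics/scene11.png")
E
```

```text
t 13.92 pos [0.5821 0.0464 0.1484] cage [-45.   67.8 148.4] F [ 5.3  1.2 -5.7] open 0.15 q [ 0.    0.76 -0.27  1.77  0.32  0.64 -0.3 ]
tx yaw 98.63 tz [ 0.0025  0.001  -1.    ]
units to go [ 0.05 -0.08  0.01]
```

View pics/scene11.png

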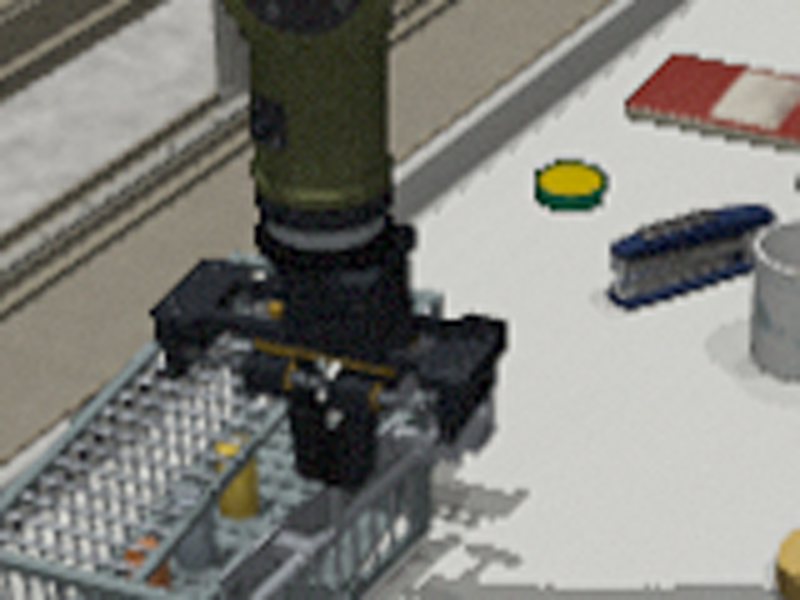

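>>> {"api": "move_arm", "payload": {
  "turn": [
    [0,0,0],
    [0,0,0],
    [0,0,0],
    [0,0,0],
    [0,0,0],
    [0,0,0],
    [0,0,0],
    [0,0,0],
    [0,0,0]
  ],
  "dp": [
    [0.083,-0.16,0],
    [0.083,-0.16,0],
    [0.095,-0.152,0],
    [0.095,-0.152,0],
    [0.108,-0.143,0],
    [0.108,-0.143,0],
    [0.04,-0.05,0],
    [0,0,0],
    [0,0,0]
  ],
  "jaw": [1,1,1,1,1,1,1,1,1]
}}

```text
clock: 14.72
tool_pos: [0.5557, 0.0564, 0.148]
eef_rot: [0.652, 0.758, -0.0, 0.001]
contact_force: [3.9, -2.4, -3.1]
opening: 0.15
```

```bash
python3 go.py -70 84 148;python3 - <<'E'
from plant import r
from h import *
crop(r.snapshot("scene"),215,160,160,120,5,"pics/scene12.png")
crop(r.snapshot("top"),235,135,160,120,5,"pics/top12.png")
E
```

```text
t 14.72 pos [0.5557 0.0564 0.148 ] cage [-69.6  81.7 148. ] F [ 3.9 -2.4 -3.1] open 0.15 q [-0.03  0.74 -0.26  1.85  0.32  0.6  -0.34]
tx yaw 98.57 tz [ 7.e-04 -1.e-03 -1.e+00]
units to go [ 0.09 -0.02  0.  ]
```

View pics/scene12.png

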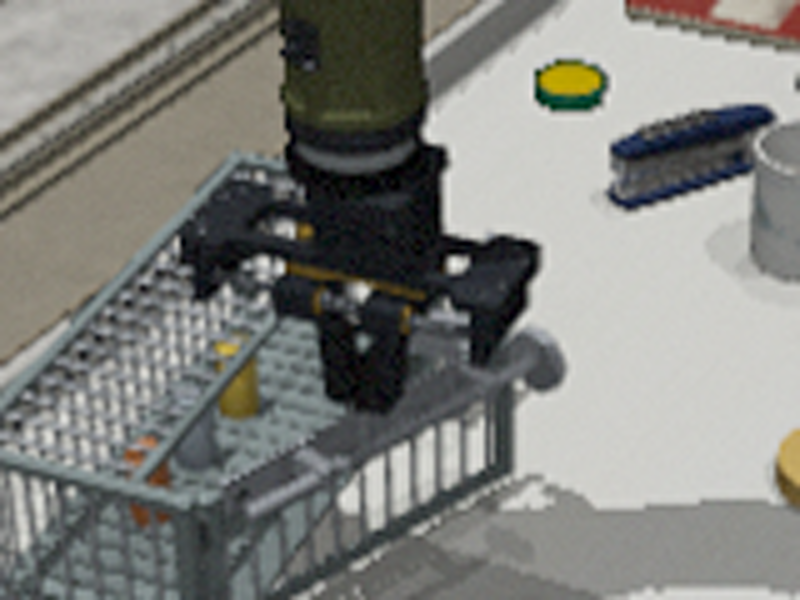

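View pics/top12.png

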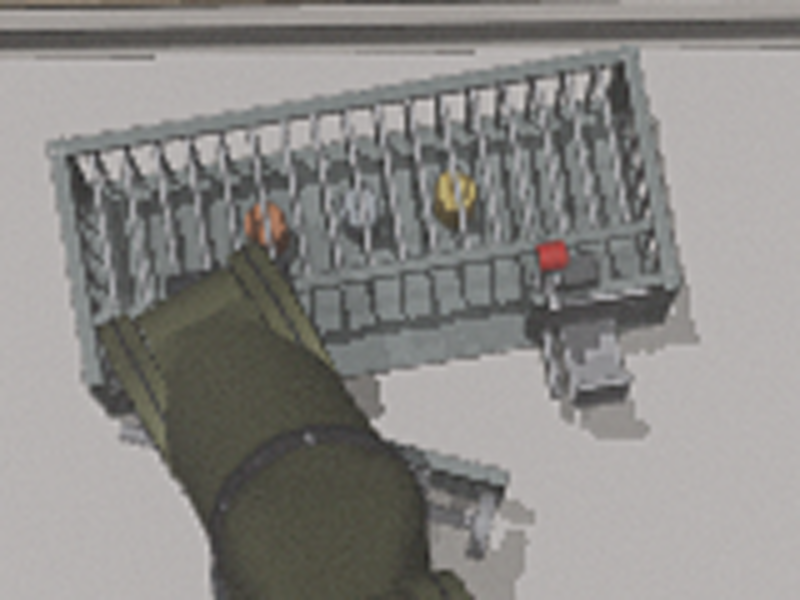

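Run:
```python
from plant import r
from go import *
T=r.snapshot("top")
p=atz(T,full((506,478),235,135),.114); c=R.from_euler('z',-Y).apply(p-O)*1000; print(c, np.arctan2(-c[0],165-c[1]), np.hypot(c[0],165-c[1]))
p=atz(T,full((553,256),235,135),.224); c=R.from_euler('z',-Y).apply(p-O)*1000; print("lever",c)
s=r.get_state(); k=R.from_euler('z',-Y).apply(s["tool_pos"]-O)*1000
v=k[:2]-[0,165]; print("gate from knob", np.arctan2(-v[0],-v[1])-np.arcsin(30/np.hypot(*v)), s["qd"].round(3))
```

```text
[-102.81254576  -59.49229029  114.        ] 0.42946865008534424 246.9153862484874
lever [   2.9485326  -100.61509936  224.        ]
gate from knob 0.4171679368743477 [-0.001  0.002 -0.004 -0.    -0.003 -0.    -0.003]
```

>>> {"api": "move_arm", "payload": {
  "turn": [
    [0,0,0],
    [0,0,0],
    [0,0,0],
    [0,0,0],
    [0,0,0],
    [0,0,0]
  ],
  "dp": [
    [0,0,0],
    [0,0,0],
    [0,0,0],
    [0,0,0],
    [0,0,0],
    [0,0,0]
  ],
  "jaw": [1,1,1,1,1,1]
}}

```text
clock: 15.37
tool_pos: [0.5556, 0.0566, 0.1479]
eef_rot: [0.652, 0.758, -0.0, 0.0]
contact_force: [4.1, -2.7, -2.7]
opening: 0.148
```

```bash
python3 go.py -70 84 148
```

```text
t 15.37 pos [0.5556 0.0566 0.1479] cage [-69.7  82.  147.9] F [ 4.1 -2.7 -2.7] open 0.148 q [-0.03  0.74 -0.26  1.85  0.32  0.59 -0.34]
tx yaw 98.57 tz [ 5.e-04 -6.e-04 -1.e+00]
units to go [ 0.08 -0.01 -0.  ]
```

```bash
python3 -c "
from plant import r
print(r.finish_job())"; python3 go.py
```

```text
the job is handed in; nothing more can be done
None
the job is handed in; nothing more can be done
```

I handed the job in at about 15.4 s with the gripper still on the knob and the gate held open; `finish_job` gives no verdict.

**What I did**
1. I raised the red-ended lever along its arc and left it up.
2. I gripped the knob at 25 N, lifted the bolt about 12 mm and drew it back.
3. I swung the gate out and held it there.

**Last checks before handing in**

| Quantity | Measured | Required |
|---|---|---|
| Gate angle, from the picture of its free edge | 0.43 rad, edge about 10 cm out | 0.25 to 0.65 rad |
| Gate angle, from the tool's position | 0.42 rad | 0.25 to 0.65 rad |
| Bolt drawn, worked out from the tool's position | about 36 mm | more than 20 mm |
| Lever angle, from the top picture | about 1.5 rad | above 1.2 rad |
| Gripper opening | 13 mm on the 14 mm knob | still gripping |

- **Stillness:** the arm's joint speeds were close to zero. Over the last half second before handing in, the tool moved less than half a millimetre.
- **Mug, ink bottle and tape roll:** I never came near any of them, but I did not measure their positions again at the end.

**Mistake on the way:** I first turned the wrist the wrong way. The last joint reached -2.64 rad, against its limit of -2.66, before I turned it back. By the readings it stayed within range, and this cost about 4 s.

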